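# Drive a tight dowel out of a drill fixture

## Task

Take the blue-handled steel drift from the wooden stand, feel its tip into the steel collar's off-centre hole on top of the yellow fixture, and push the tight brass dowel below it down through the bore until it drops into the fixture's tray. Push gently all the way: no harder than about 25 N on the collar or the dowel. Then stand the drift back in its hole in the stand and let go, leaving everything else where it is.

Things in the scene. Friction and masses are not known exactly. Their poses are not given: they have to be found in the camera images.
- fixture: Yellow drill fixture fixed on the bench, 100 x 100 mm, 80 mm high. Origin: centre of its underside, on the axis of its vertical bore, z up. The top block (28 mm bore, 30 mm thick) spans 50 to 80 mm above the bench on two 12 mm side plates at its own +y and -y; below it an open gap over a dark tray with its floor 8 mm above the bench. The steel collar on top belongs to it.
- collar_top (a point): The point on the bore's axis at the height of the collar's flat top (88 mm above the bench), not the hole's centre. The collar is a fixed steel ring, 44 mm outside, 8 mm high, with a straight square-edged 14.5 mm through hole. The hole's centre is 4 mm off the bore's axis in a direction that differs every time and is not measured: find it by feel or camera.
- dowel: Brass dowel, 26 mm diameter, 30 mm long, 0.11 kg, upright, held tight by hidden sprung pads in the bore under the collar. Origin: centre of its underside, z up. Its top starts 3 to 8 mm below the collar's underside. Pushing it down takes roughly 5 to 20 N all the way; it falls free into the tray when its top is about 55 to 50 mm above the bench.
- dowel_mid (a point): The middle of the dowel, on its axis, 15 mm from each end.
- drift: Steel drift, 0.16 kg, 125 mm long, starting upright in one hole of the stand: a round shank, 12 mm diameter and 80 mm long, its lowest 3 mm stepped down to a flat 10 mm tip, and above it a blue handle of 20 x 20 mm square section, 80 to 125 mm from the tip, flats square to its own x and y. Origin: centre of the tip, z up to the handle.
- drift_tip (a point): Centre of the drift's flat tip.
- stand: Wooden tool stand fixed on the bench, 60 x 170 x 50 mm high; origin at the centre of its underside, z up. Two 15 mm blind holes, 40 mm deep (bottom 10 mm above the bench), at own y = -55 and +55 mm. One holds the drift, the other a red-handled punch of the same outer form, which stays; which is which varies.
- stand_hole0 (a point): Centre of the mouth of the hole at the stand's own y = -55 mm, 50 mm above the bench.
- stand_hole1 (a point): Centre of the mouth of the hole at the stand's own y = +55 mm, 50 mm above the bench.
- punch: Red-handled punch standing upright in the stand's other hole, 125 mm long, its top 135 mm above the bench: pass over it. Leave it there. Origin at its tip.
- oil: Oil bottle, 60 mm diameter, 160 mm high, bystander; origin at its underside.
- hammer: Hammer lying on the bench, bystander.
- pot: Closed steel can of grease, 66 mm diameter, 90 mm high, bystander.
- spare0: Spare brass dowel standing in the blue parts tray, bystander.
Things that resemble listed ones, but are neither listed nor needed, are in the scene too. There is more than one size of the drift; the job needs the middle-sized. There is more than one size of the stand; the one meant has the size given above.

How it is judged:
By the outcome, as a careful person would: the job done as asked, in the order asked, and still so for the second after the job is handed in, with the robot touching nothing.
It also fails if it takes over 72 s, if anything falls off the work surface, if the arm or the gripper's body presses on something with over 40 N, if the wrist force passes 120 N, or if a joint passes its speed limit or range.

## Robot

A 7-joint arm with a two-finger parallel gripper is mounted at the origin on the work surface. World frame = base frame: x ahead of the robot, y to its left, z up, the work surface at z = 0. Lengths are in m, angles in rad, forces in N, time in s.
With the tool pointing down it reaches from about 0.425 to 0.825 m from the base axis. Payload 3.6 kg.
Tool frame: the origin (TCP) lies where the fingers leave the gripper's body, on its centre line; the fingertips stand 73 mm ahead of it and the grasp point (between the pads) lies 54 mm ahead of it; x points along the fingers, y is the direction in which the jaws open and shut, and the axes are right-handed (so a half turn about x gives the same grasp; the last joint's range is limited). The gripper opens to 85 mm and grips with 20 to 120 N. Pads are 22 mm wide; open, the fingers measure 114 mm over their backs; the gripper's body (76 mm by 85 mm) begins 54 mm behind the grasp point. The pads swing forward as they close: fully open they stand 13 mm farther back than shut.
Start: joints at [1.246, 0.615, -0.013, 1.423, 0.008, 1.103, -0.04], TCP at [0.191, -0.621, 0.304] pointing down, gripper open.
Joint ranges: [-3.12, 3.12], [-0.3, 2.06], [-1.34, 1.32], [0.26, 2.42], [-1.36, 4.5], [0.01, 1.98], [-2.84, 2.84]. Speed limits (rad/s): [2.79, 2.79, 3.14, 3.14, 3.14, 3.14, 3.14].

## Interface

Orientations are given as a unit quaternion [x, y, z, w].
In Python, from station import arm, snapshot, camera_info, ticket gives the robot as it stands. Calls block until the motion is done:
- arm.movep(position, orientation): joint-space move of the TCP to a pose.
- arm.line_to(position, velocity=0.15, ori=None): straight line of the TCP; ori=None keeps the orientation; velocity is the mean speed in m/s.
- arm.move_j(angles): joint-space move.
- arm.move_gripper(opening, effort=None): opening from 0.0 (shut) to 1.0 (fully open); effort is the grip in N (None keeps the last); returns when the fingers have stopped.
- arm.pause(seconds).
- arm.ik(position, orientation): joint angles nearest the present ones, or None.
- snapshot(name): name is "scene" or "side" or "wrist"; returns the picture (480x640x3 uint8, blue, green, red); there is no depth.
- camera_info(name): a dict with "fx", "fy", "cx", "cy" (pixels), "R" (3x3) and "t" (3): a world point X has camera coordinates R X + t; the wrist camera has in their place "T_tool_cam" (4x4, takes a point from camera to tool coordinates, whose origin is the TCP and whose axes are the tool frame's). Camera axes: x right, y down, z forward; pixel columns grow to the right and rows downward; lengths in m; the calibration is good to about 2 mm. A picture is of the moment at which its call begins: read the wrist's pose just before it. camera_info takes no time and is no camera call.
A pose or a line that the arm cannot do raises arm.MotionError and nothing moves.
- ticket.finish_job(): hands the job in, once; it reports no verdict.
Readings, each from a call of its own:
- arm.read_time(): time.
- arm.read_joint_positions(): joint angles.
- arm.read_dq(): joint speeds.
- arm.read_effort(): joint torques, N m.
- arm.read_tool_pos(): TCP position.
- arm.read_eef_rot(): TCP orientation.
- arm.read_ft_force(): force on the tool from outside, world axes, zero at the start.
- arm.read_wrist_torque(): the same for the moment, N m.
- arm.read_opening(): opening from 0.0 (shut) to 1.0 (fully open).
Only numpy, scipy, OpenCV 4.12 (cv2) and the standard library are available. Lean on these libraries where they do the work, as an engineer would, in place of code of your own. Each camera call takes 0.05 s, during which the arm holds its last target. There are 200 camera calls.

## Working session

There is one attempt and no reset: what is moved stays moved. The work goes in short steps, each a Python script; the robot and the scene stay as the last script left them, time stands still between calls to the robot, and variables do not carry over. Pictures are saved under pics/ and viewed, about 8 in all and at most 12, crops included, and the job is handed in when it is done.

```bash
mkdir -p pics; ls; python3 - <<'E'
from station import arm, snapshot, camera_info, ticket
import cv2, numpy as np
a=snapshot("scene"); b=snapshot("side"); 
cv2.imwrite("pics/scene.png",a);cv2.imwrite("pics/side.png",b)
for n in("scene","side","wrist"):print(n,camera_info(n))
print(arm.read_time(),arm.read_tool_pos(),arm.read_eef_rot())
E
```

```text
pics
scene {'fx': 531.8676896846598, 'fy': 531.8676896846598, 'cx': 326.48523788226345, 'cy': 239.61014866572978, 'R': array([[-0.29201578,  0.95640871,  0.00302812],
       [ 0.80180249,  0.24653413, -0.5443654 ],
       [-0.52138234, -0.15653533, -0.83884274]]), 't': array([ 0.1024025 , -0.39944491,  1.42567178])}
side {'fx': 562.5759158359367, 'fy': 562.5759158359367, 'cx': 317.04795212707586, 'cy': 240.21044515798943, 'R': array([[-0.7138483 , -0.70024451,  0.0088451 ],
       [-0.46691852,  0.46650016, -0.7512421 ],
       [ 0.52192691, -0.54040283, -0.65996748]]), 't': array([0.45665294, 0.28260221, 0.91524891])}
wrist {'fx': 384.2825450538488, 'fy': 384.2825450538488, 'cx': 318.6869825081033, 'cy': 233.21561507084152, 'T_tool_cam': array([[ 8.31017426e-04, -2.98869754e-01,  9.54293550e-01,
        -6.94480892e-02],
       [ 9.99999469e-01,  8.29467103e-04, -6.11042960e-04,
        -4.90430049e-04],
       [-6.08932847e-04,  9.54293551e-01,  2.98870285e-01,
        -7.67391692e-02],
       [ 0.00000000e+00,  0.00000000e+00,  0.00000000e+00,
         1.00000000e+00]])}
0.1 [ 0.19121097 -0.62068517  0.30284808] [-0.69909991 -0.10609188  0.69935103 -0.10446039]
```

View pics/scene.png

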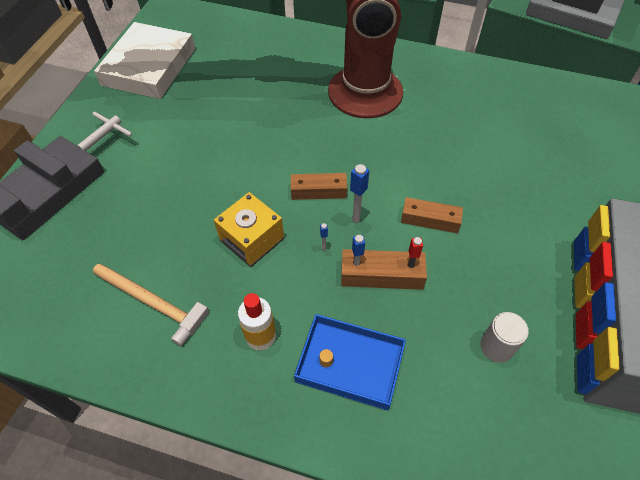

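View pics/side.png

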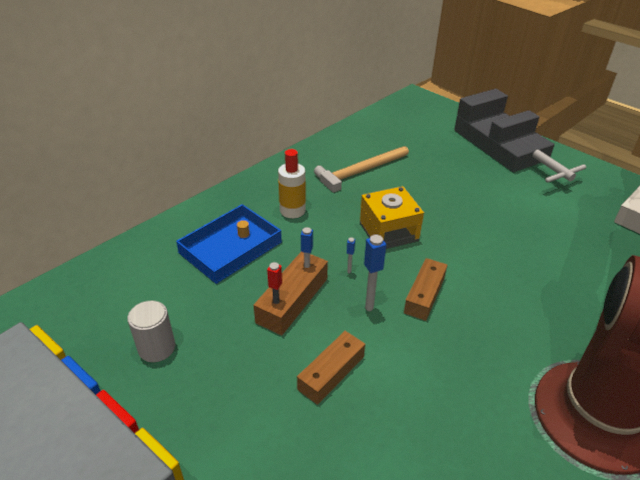

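The scene picture shows three blue tools: a large one at (358,195), a small one at (324,236), both on the bench, and a middle one in the largest stand at (358,250) next to the red punch at (416,252). The middle one fits the description. The fixture's collar is at (246,218) in scene and (392,200) in side.

```bash
cat > h.py <<'E'
import numpy as np, cv2
from station import arm, snapshot, camera_info, ticket
C={n:camera_info(n) for n in("scene","side","wrist")}
def ray(n,px):
    c=C[n]; d=np.array([(px[0]-c["cx"])/c["fx"],(px[1]-c["cy"])/c["fy"],1.])
    return -c["R"].T@c["t"], c["R"].T@d
def at_z(n,px,z):
    o,d=ray(n,px); return o+d*(z-o[2])/d[2]
def tri(p,q):
    A=[];b=[]
    for n,x in(("scene",p),("side",q)):
        o,d=ray(n,x); d=d/np.linalg.norm(d); P=np.eye(3)-np.outer(d,d); A.append(P); b.append(P@o)
    return np.linalg.lstsq(np.vstack(A),np.hstack(b),rcond=None)[0]
def proj(n,X):
    c=C[n]; v=c["R"]@X+c["t"]; return v[:2]/v[2]*c["fx"]+[c["cx"],c["cy"]]
E
python3 - <<'E'
from h import *
for n,p,q in(("drift",(359,239),(307,231)),("punch",(417,241),(275,266)),("collar",(246,218),(392,200))):
    z=.088 if n=="collar" else .135
    print(n,tri(p,q),at_z("scene",p,z),at_z("side",q,z))
z=.05
for p in((342,251),(426,253),(425,266),(341,274)): print("st",at_z("scene",p,z))
for p in((249,195),(283,228),(251,246),(216,223)): print("fx",at_z("scene",p,.08))
a=cv2.imread("pics/scene.png");b=cv2.imread("pics/side.png")
c1=cv2.resize(a[150:300,200:450],None,fx=3.2,fy=3.2,interpolation=2)[:, :800]
cv2.imwrite("pics/c1.png",c1)
E
```

```text
drift [0.54836282 0.12333042 0.13382946] [0.55004042 0.1247546  0.135     ] [0.54723319 0.12264103 0.135     ]
punch [0.52078814 0.22913907 0.1343627 ] [0.5222052  0.23060734 0.135     ] [0.51995742 0.22778817 0.135     ]
collar [ 0.5343583  -0.11853914  0.08368197] [ 0.53820422 -0.11537373  0.088     ] [ 0.53109323 -0.11591001  0.088     ]
st [0.53389301 0.08907123 0.05      ]
st [0.48796508 0.2548846  0.05      ]
st [0.51889089 0.25893976 0.05      ]
st [0.5863764 0.1021111 0.05     ]
fx [ 0.47547835 -0.13453675  0.08      ]
fx [ 0.53431481 -0.0370017   0.08      ]
fx [ 0.59408649 -0.08351113  0.08      ]
fx [ 0.5630344 -0.1726011  0.08     ]
```

View pics/c1.png

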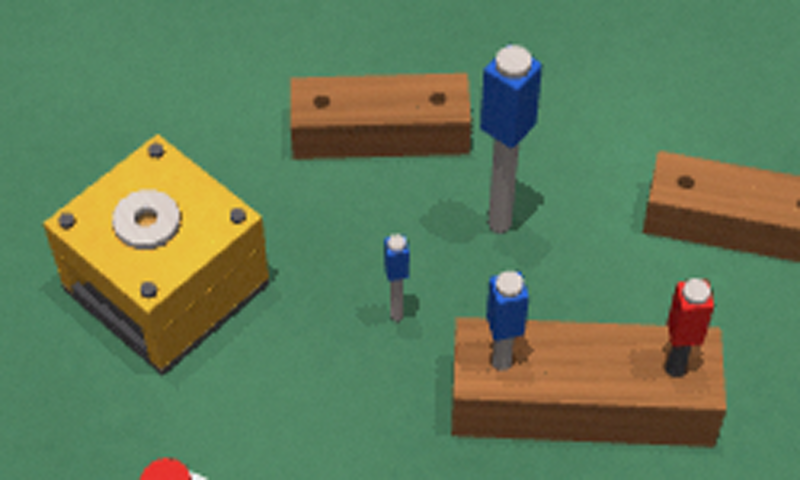

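Crop: the middle-sized drift with its round, unbolted top at (508,283), in the large 170 mm stand next to the red punch. The drift-punch spacing measured 109 mm against 110 mm expected. The collar hole is visible at (146,216). Next are close views from the wrist camera.

```bash
cat >> h.py <<'E'
from scipy.spatial.transform import Rotation as Rot
def quat(psi):
    c,s=np.cos(psi),np.sin(psi)
    return Rot.from_matrix(np.array([[0,c,s],[0,s,-c],[-1,0,0]])).as_quat()
def wsnap(name):
    p=np.array(arm.read_tool_pos());R=Rot.from_quat(arm.read_eef_rot()).as_matrix()
    im=snapshot("wrist"); cv2.imwrite("pics/%s.png"%name,im)
    np.savez("pics/%s.npz"%name,p=p,R=R); return im
def w_ray(name,px):
    d=np.load("pics/%s.npz"%name); T=C["wrist"]["T_tool_cam"]; c=C["wrist"]
    v=np.array([(px[0]-c["cx"])/c["fx"],(px[1]-c["cy"])/c["fy"],1.])
    return d["R"]@T[:3,3]+d["p"], d["R"]@T[:3,:3]@v
def w_at(name,px,z):
    o,v=w_ray(name,px); return o+v*(z-o[2])/v[2]
def w_proj(name,X):
    d=np.load("pics/%s.npz"%name); T=C["wrist"]["T_tool_cam"]; c=C["wrist"]
    q=T[:3,:3].T@(d["R"].T@(np.array(X)-d["p"])-T[:3,3]); return q[:2]/q[2]*c["fx"]+[c["cx"],c["cy"]]
E
python3 - <<'E'
from h import *
print("big top",tri((359,168),(376,239)),"base",at_z("scene",(357,221),0))
print("small top",tri((324,226),(350,240)),"oil top",tri((252,298),(291,153)))
R=Rot.from_quat(arm.read_eef_rot()).as_matrix(); print("psi0",np.arctan2(R[1,1],R[0,1]), R.round(2).tolist())
for X in((.535,-.118,.28),(.549,.123,.32)):
    for psi in np.arange(-np.pi,np.pi,np.pi/4):
        j=arm.ik(X,quat(psi)); print(X,round(psi,2),None if j is None else np.round(j,2))
E
```

```text
big top [0.41460958 0.08622904 0.17502488] base [0.41778987 0.09208319 0.        ]
small top [0.50906135 0.04258594 0.08656037] oil top [ 0.73545921 -0.01641823  0.15754813]
psi0 -1.2719190828680405 [[-0.0, 0.29, -0.96], [0.0, -0.96, -0.29], [-1.0, -0.0, 0.0]]
(0.535, -0.118, 0.28) -3.14 [-0.07  0.5   0.38  1.76 -0.23  0.92 -2.74]
(0.535, -0.118, 0.28) -2.36 [ 0.08  0.48  0.15  1.76 -0.09  0.91 -2.09]
(0.535, -0.118, 0.28) -1.57 [ 0.22  0.48 -0.06  1.75  0.04  0.91 -1.43]
(0.535, -0.118, 0.28) -0.79 [ 0.35  0.49 -0.26  1.75  0.15  0.92 -0.76]
(0.535, -0.118, 0.28) 0.0 [ 0.47  0.51 -0.44  1.75  0.26  0.94 -0.08]
(0.535, -0.118, 0.28) 0.79 [ 0.58  0.55 -0.62  1.74  0.37  0.97  0.6 ]
(0.535, -0.118, 0.28) 1.57 [ 0.67  0.59 -0.77  1.74  0.47  1.01  1.29]
(0.535, -0.118, 0.28) 2.36 [ 0.84  0.73 -1.15  1.74  0.72  1.17  1.83]
(0.549, 0.123, 0.32) -3.14 [ 0.39  0.7  -1.15  1.64  0.67  1.25  2.25]
(0.549, 0.123, 0.32) -2.36 [-0.15  0.47 -0.16  1.66  0.09  1.03 -2.7 ]
(0.549, 0.123, 0.32) -1.57 [-0.04  0.48 -0.34  1.65  0.18  1.04 -2.  ]
(0.549, 0.123, 0.32) -0.79 [ 0.08  0.51 -0.54  1.65  0.29  1.06 -1.32]
(0.549, 0.123, 0.32) 0.0 [ 0.16  0.53 -0.66  1.65  0.36  1.09 -0.6 ]
(0.549, 0.123, 0.32) 0.79 [ 0.24  0.57 -0.82  1.64  0.45  1.12  0.09]
(0.549, 0.123, 0.32) 1.57 [ 0.32  0.63 -0.98  1.64  0.56  1.18  0.78]
(0.549, 0.123, 0.32) 2.36 [ 0.39  0.7  -1.15  1.64  0.67  1.25  1.46]
```

```bash
python3 - <<'E'
from h import *
arm.movep([.535,-.118,.27],quat(-1.57)); a=wsnap("w_collar")
arm.movep([.549,.123,.32],quat(-1.57)); b=wsnap("w_drift")
print(arm.read_time())
u=w_proj("w_collar",[.535,-.117,.088]).astype(int); v=w_proj("w_drift",[.549,.123,.135]).astype(int); print(u,v)
def crop(im,u,k=110):
    return cv2.resize(im[max(0,u[1]-k):u[1]+k,max(0,u[0]-k):u[0]+k],(400,400),interpolation=2)
cv2.imwrite("pics/c2.png",np.hstack([crop(a,u),crop(b,v)]))
E
```

```text
3.3583
[315 230] [315 229]
```

View pics/c2.png

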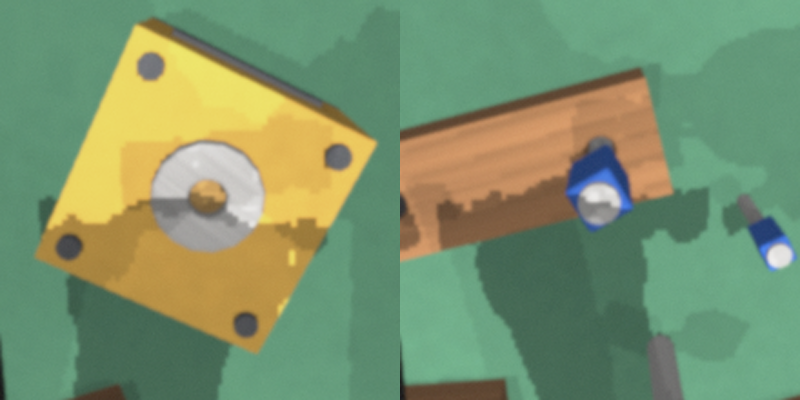

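Left: the collar is at crop (208,196) and its hole at (207,197), so they are nearly concentric. The ring sits a little off the bolt centre (200,198). Right: the drift handle's top is at (600,204), with corners (568,190), (597,230) and (631,208). Now turning these into positions and checking them.

```bash
python3 - <<'E'
from h import *
f=lambda u,p:(u[0]-110+p[0]*.55,u[1]-110+p[1]*.55)
U=(315,230);V=(315,229)
print("collar",w_at("w_collar",f(U,(208,196)),.088),"hole",w_at("w_collar",f(U,(207,197)),.088))
print("bolts",[w_at("w_collar",f(U,p),.08)[:2].round(4) for p in((150,66),(338,157),(245,324),(69,246))])
fx=[w_at("w_collar",f(U,p),.08)[:2].round(4) for p in((137,24),(378,142),(256,352),(37,256))];print("fx",fx,np.mean(fx,0))
print("drift",w_at("w_drift",f(V,(200,204)),.135))
P=[w_at("w_drift",f(V,p),.135)[:2] for p in((168,190),(197,230),(231,208))]
for a,b in((0,1),(1,2)): d=P[b]-P[a]; print(np.linalg.norm(d),np.degrees(np.arctan2(d[1],d[0])))
P=[w_at("w_drift",f(V,p),.05)[:2] for p in((243,70),(274,195))]; d=P[1]-P[0]; print("stand end",np.linalg.norm(d),np.degrees(np.arctan2(d[1],d[0])),np.mean(P,0))
E
```

```text
collar [ 0.53651214 -0.1192836   0.088     ] hole [ 0.53612044 -0.11890779  0.088     ]
bolts [array([ 0.5838, -0.0981]), array([ 0.5496, -0.1688]), array([ 0.4792, -0.1345]), array([ 0.5135, -0.0642])]
fx [array([ 0.5987, -0.0938]), array([ 0.5554, -0.1836]), array([ 0.4663, -0.1393]), array([ 0.5093, -0.0512])] [ 0.532425 -0.116975]
drift [0.54759304 0.12330279 0.135     ]
0.019370852291326287 -145.87890596138277
0.015734422688835962 -55.79166608882219
stand end 0.06459136468785887 -165.16814736244302 [0.55729374 0.09488344]
```

The ring and hole sit about 5 mm off the bolt centre, which agrees with the 4 mm stated. The hole is near (0.536, −0.119). The handle flats lie at −56°/34°. Grasping now.

```bash
python3 - <<'E'
from h import *
psi=np.radians(-55.8); q=quat(psi)
arm.move_gripper(.6)
arm.movep([.5476,.1233,.26],q)
arm.line_to([.5476,.1233,.167],.12)
print("ft0",arm.read_ft_force())
arm.move_gripper(0,80); arm.pause(.2)
print("open",arm.read_opening(),"ft",arm.read_ft_force(),arm.read_tool_pos())
arm.line_to([.5476,.1233,.20],.06); print("ft",arm.read_ft_force())
arm.line_to([.5476,.1233,.285],.15); arm.pause(.2)
print("ft",arm.read_ft_force(),arm.read_wrist_torque(),arm.read_opening())
arm.movep([.536,-.119,.275],q); a=wsnap("w_held"); print("ft",arm.read_ft_force(),arm.read_tool_pos(),arm.read_time())
cv2.imwrite("pics/c3.png",a)
E
```

```text
ft0 [ 0.74689689 -0.2063065   0.93493837]
open 0.22182523114939365 ft [ 0.480703   -0.7487301   5.47234487] [0.54806106 0.12333762 0.16785622]
ft [-0.05404219 -1.35665287 -1.20729649]
ft [ 0.37941061 -0.31514329 -1.08627112] [-0.02574953 -0.00192452  0.04735527] 0.2291308284127507
ft [-0.74576559  0.78003332 -1.68129476] [ 0.53673128 -0.11595285  0.27517698] 8.475
```

View pics/c3.png

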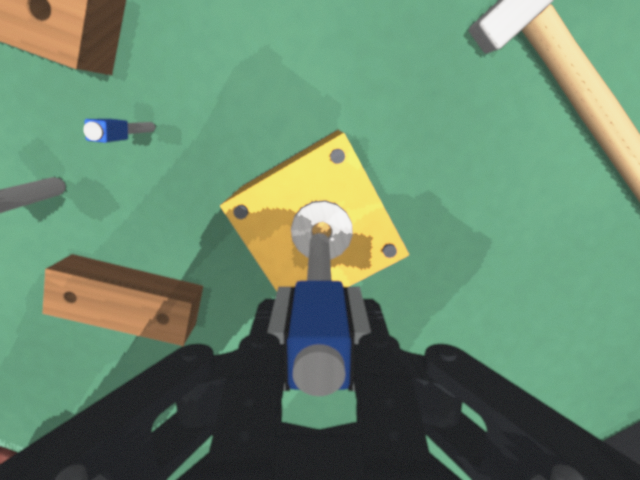

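The drift is held upright, with its tip near (319,240) just in front of the collar hole at (321,230). Now lowering to about 4 mm above the collar for an enlarged look.

```bash
python3 - <<'E'
from h import *
arm.line_to([.536,-.119,.250],.08); arm.pause(.4); a=wsnap("w_tip"); p=arm.read_tool_pos()
print("ft",arm.read_ft_force(),p,arm.read_time())
print("tip nominal px",w_proj("w_tip",[p[0],p[1],p[2]-.158]),"hole px",w_proj("w_tip",[.5361,-.1189,.088]))
cv2.imwrite("pics/c4.png",cv2.resize(a[180:280,260:380],(720,600),interpolation=2))
E
```

```text
ft [ 0.18830692 -0.10138836 -1.80847249] [ 0.53605335 -0.11908151  0.25020882] 9.3833
tip nominal px [319.34786546 242.04565828] hole px [319.14537584 239.71469218]
```

View pics/c4.png

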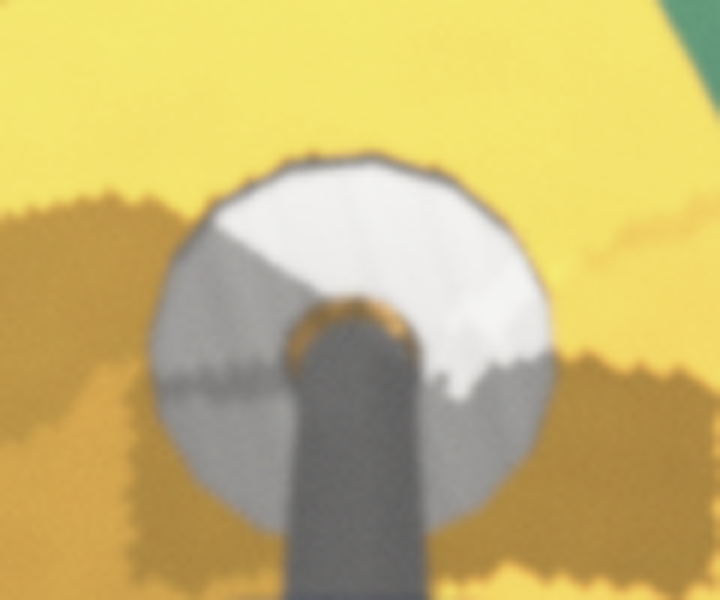

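The tip is at crop (356,363) and the hole at (353,362). Allowing for the 4 mm height parallax, the tip needs to move about 1.2 mm along tool +z. I'll shift it, then feel downward under a force limit.

```bash
cat >> h.py <<'E'
def down(x,y,z,zend,fmax,base,dz=.0005,v=.012,verbose=True):
    """step down until force over fmax or zend; returns z command, force"""
    k=0
    while z>zend:
        z-=dz; arm.line_to([x,y,z],v); f=np.array(arm.read_ft_force())-base
        k+=1
        if verbose and (k%6==0 or f[2]>fmax): print(round(z,4),np.round(f,1),np.round(np.array(arm.read_tool_pos()),4),round(arm.read_time(),2))
        if f[2]>fmax: break
    return z,f
E
python3 - <<'E'
from h import *
x,y=.5349,-.1194
arm.line_to([x,y,.250],.05); arm.pause(.3); base=np.array(arm.read_ft_force()); np.save("base.npy",base); print(base)
z,f=down(x,y,.250,.230,7,base)
print("end",z,f,arm.read_wrist_torque(),arm.read_time())
E
```

```text
[-0.5847745  -0.4674559  -1.74940988]
0.247 [0.1 0.5 0.3] [ 0.5349 -0.1194  0.2469] 11.43
0.244 [1.2 0.5 0.6] [ 0.5349 -0.1194  0.244 ] 12.93
0.241 [ 0.4  1.5 -0.2] [ 0.5349 -0.1194  0.2409] 14.43
0.238 [ 0.8  0.3 -0.5] [ 0.5349 -0.1194  0.238 ] 15.93
0.235 [ 1.   0.7 -0.2] [ 0.5349 -0.1194  0.235 ] 17.43
0.232 [-0.   0.2 -0.5] [ 0.5349 -0.1194  0.232 ] 18.93
end 0.22999999999999998 [-0.52934498  0.54468003  6.84902318] [ 0.11725981  0.31578093 -0.03752271] 19.9333
```

The tip went in cleanly with little side force, and met the dowel at a tip height of about 72 mm. Now pushing.

```bash
python3 - <<'E'
from h import *
base=np.load("base.npy"); x,y=.5349,-.1194; z=.230; fm=0
while z>.203:
    z-=.0007; arm.line_to([x,y,z],.012); f=np.array(arm.read_ft_force())-base; fm=max(fm,f[2])
    print(round(z*1e3,1),np.round(f,1),round(arm.read_tool_pos()[2]*1e3,1),end="; ")
    if f[2]>19.5 or (f[2]<2 and z<.215): break
print("\nend",fm,arm.read_time(),arm.read_tool_pos(),arm.read_opening())
E
```

```text
229.3 [0.6 1.  7.8] 230.1; 228.6 [0.8 0.3 8.5] 229.6; 227.9 [-0.7  0.4  7.8] 229.0; 227.2 [-0.4  0.6  8.7] 228.4; 226.5 [-0.4  0.5  9.2] 227.8; 225.8 [-1.1  0.6 10.5] 227.2; 225.1 [-0.9  1.1 10.4] 226.6; 224.4 [-1.2  0.8 10.5] 225.9; 223.7 [ 0.5  0.7 11.2] 225.2; 223.0 [-0.6 -0.1 10.9] 224.6; 222.3 [-1.2  0.  10.6] 223.8; 221.6 [-1.   1.1 11.2] 223.2; 220.9 [-1.5  0.6 10.3] 222.5; 220.2 [-1.4  0.9 11.2] 221.8; 219.5 [-0.6 -0.3 10.8] 221.1; 218.8 [-1.2  0.3 11.1] 220.4; 218.1 [-1.3 -0.3 11.1] 219.7; 217.4 [-0.2 -0.   9.9] 218.9; 216.7 [-0.7 -0.5 10.6] 218.2; 216.0 [0.  0.5 9.5] 217.5; 215.3 [-0.8 -0.2 10.8] 216.7; 214.6 [-0.7  0.1  9.1] 216.0; 213.9 [-0.2  0.7  9.3] 215.2; 213.2 [-0.1 -0.3  6.7] 214.1; 212.5 [ 0.8  0.  -0.2] 211.6; 
end 11.229661081183053 26.1833 [ 0.53431239 -0.1193      0.21164639] 0.22281264922748445
```

The force went to zero at a tip height of about 54 mm, so the dowel is free. I'll go 5 mm further to confirm, withdraw, and check the tray and the stand hole.

```bash
python3 - <<'E'
from h import *
base=np.load("base.npy"); x,y=.5349,-.1194
z,f=down(x,y,.2118,.206,8,base,dz=.001); print(f)
arm.line_to([x,y,.255],.08); arm.line_to([x,y,.285],.15)
print(np.array(arm.read_ft_force())-base, arm.read_opening())
arm.movep([.5480,.1233,.285],quat(np.radians(-55.8))); arm.line_to([.5480,.1233,.2235],.12); arm.pause(.4)
a=wsnap("w_stand"); p=arm.read_tool_pos(); s=snapshot("side"); e=snapshot("scene")
print(p,arm.read_time())
g=a[180:280,250:384]; g=cv2.resize(g,(400,300),interpolation=2)
def c(im,u,k): return cv2.resize(im[u[1]-k*3//4:u[1]+k*3//4,u[0]-k:u[0]+k],(400,300),interpolation=2)
cv2.imwrite("pics/c5.png",np.vstack([np.hstack([g,c(s,(400,215),60)]),np.hstack([c(e,(250,230),60),c(s,(300,260),70)])]))
E
```

```text
0.2058 [0.5 0.1 0.8] [ 0.5349 -0.1194  0.2057] 27.73
[0.48627708 0.06771635 0.79709529]
[0.82413938 0.43374941 0.08832884] 0.2222848924727367
[0.54806578 0.12337213 0.22377539] 31.0083
```

View pics/c5.png

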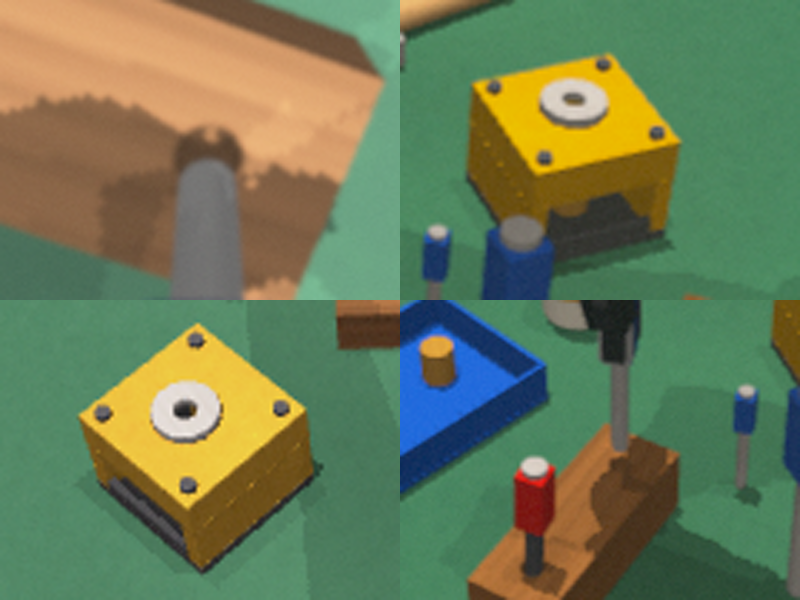

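The side view shows brass in the gap above the tray at (570,210), and the collar hole is now dark and clear. The tip is in line with the stand hole: hole at crop (208,150), tip about (207,185) before parallax. Checking the parallax and lowering by feel.

```bash
python3 - <<'E'
from h import *
base=np.load("base.npy"); p=np.load("pics/w_stand.npz")["p"]
for zz in(.0655,.05): print((w_proj("w_stand",[p[0],p[1],zz])-[250,180])*400/134)
x,y=.5480,.1233
z,f=down(x,y,.2235,.196,5,base,dz=.0015,v=.02)
print(z,f,arm.read_time())
E
```

```text
[207.19395    184.74924061]
[207.11279138 162.49159515]
0.2145 [-0.4 -0.5  0.2] [0.5479 0.1233 0.2144] 32.51
0.2055 [ 1.2  0.3 -0. ] [0.5479 0.1233 0.2054] 34.01
0.1965 [ 0.9  0.5 -0.3] [0.5479 0.1233 0.1964] 35.51
0.19499999999999998 [0.76649992 0.64773949 0.1625113 ] 35.7583
```

The tip is inside the hole without contact. Now lowering to the bottom and releasing.

```bash
python3 - <<'E'
from h import *
base=np.load("base.npy"); x,y=.5480,.1233
z,f=down(x,y,.195,.170,4,base,dz=.0015,v=.02)
if f[2]<4: z,f=down(x,y,z,.165,2.5,base,dz=.0005)
print("bottom",z,f)
if z<.172:
    arm.move_gripper(.55); arm.pause(.3); print(arm.read_opening(),arm.read_ft_force())
    arm.line_to([x,y,.20],.08); arm.line_to([x,y,.32],.15); arm.pause(.5)
    a=wsnap("w_end"); s=snapshot("side"); e=snapshot("scene")
    def c(im,u,k): return cv2.resize(im[u[1]-k*3//4:u[1]+k*3//4,u[0]-k:u[0]+k],(400,300),interpolation=2)
    cv2.imwrite("pics/c6.png",np.vstack([np.hstack([c(a,(315,229),130),c(s,(395,215),60)]),np.hstack([c(e,(330,240),120),c(s,(300,260),90)])]))
print(arm.read_time())
E
```

```text
0.186 [0.9 0.2 0.2] [0.5479 0.1233 0.1859] 37.26
0.177 [ 0.2  1.3 -0.4] [0.5479 0.1233 0.1769] 38.76
0.1675 [0.  0.9 4.7] [0.5481 0.1233 0.1679] 41.01
bottom 0.16749999999999998 [0.02912561 0.91045303 4.68558344]
0.5465004897625856 [-0.83807689 -0.30117592  0.47579994]
43.85
```

View pics/c6.png

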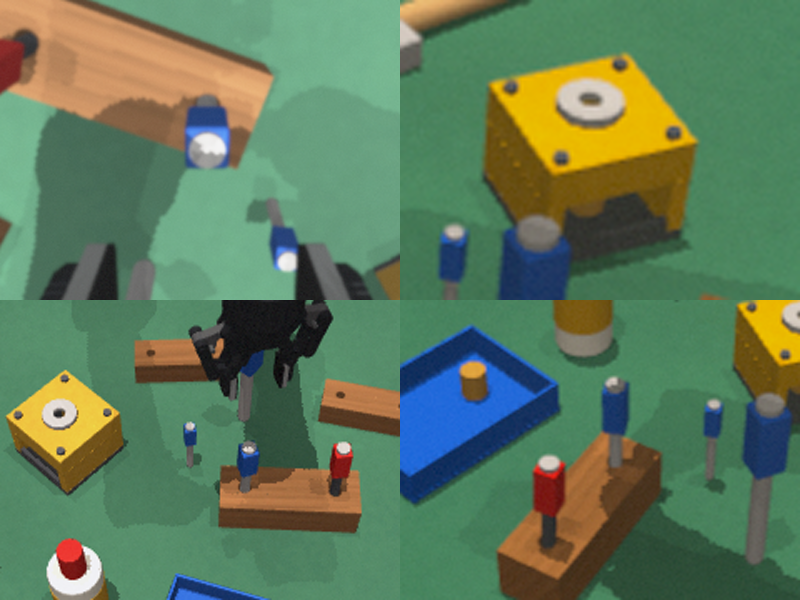

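```bash
python3 - <<'E'
from h import *
# crop coords for c6 top right
f=lambda X:(proj("side",np.array(X))-[335,170])*400/120
for z in(.008,.024,.038,.05,.054): print(z,f([.532,-.117,z]), "near-bottom",f([.532-.0085,-.117+.009,z]))
s=snapshot("side")
cv2.imwrite("pics/c7.png",cv2.resize(s[195:255,360:440],(800,600),interpolation=2))
arm.movep([.535,-.118,.30],quat(-1.57)); arm.pause(.3);a=wsnap("w_c2")
u=w_proj("w_c2",[.535,-.118,.088]).astype(int)
cv2.imwrite("pics/c8.png",np.hstack([cv2.resize(s[200:260,360:440],(400,300),interpolation=2),cv2.resize(a[u[1]-30:u[1]+30,u[0]-40:u[0]+40],(400,300),interpolation=2)]))
print(arm.read_time())
E
```

```text
0.008 [178.3553845 194.4733833] near-bottom [179.78543164 206.51294036]
0.024 [180.59726596 175.96333177] near-bottom [182.056517   187.96632341]
0.038 [182.59046114 159.50655367] near-bottom [184.07591985 171.4750493 ]
0.05 [184.32288161 145.2028571 ] near-bottom [185.83130521 157.13985061]
0.054 [184.90535125 140.3937076 ] near-bottom [186.42153492 152.31979212]
45.2083
```

View pics/c8.png

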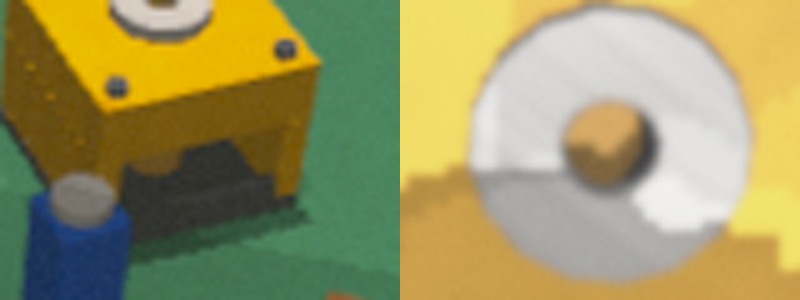

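The brass seen in the gap ends at row 215. That matches a dowel standing on the tray floor (about 207 predicted); one hanging in the bore would end at about 188. The drift stands in its hole and the gripper is clear of everything.

```bash
python3 -c "
from h import *
print(ticket.finish_job(),arm.read_time())"
```

```text
the job is handed in; nothing more can be done
the job is handed in; nothing more can be done
```

The brass dowel is down in the fixture's tray, the blue-handled drift is back in its own hole in the stand, and the job is handed in. The clock read 45.2 s shortly before hand-in, against the 72 s limit.

- **Pushing:** I found the collar hole with the wrist camera. The drift went in by feel with no collar contact noticed. The force readings while pushing peaked at about 11 N, against the 25 N limit. The force dropped to zero with the tip about 54 mm above the bench, and stayed there for another 5 mm or so.
- **Dowel check:** In the side view, the dowel's bottom edge fits one resting on the tray floor, a few pixels off the prediction, and not one still hanging in the bore.
- **Drift check:** It met the bottom of its hole at the same height it was picked from, with about 5 N. After release it stood upright, with the gripper clear of it.
- **Disagreements:** The wrist camera suggested the drift was about 2.6 mm off the stand hole, but it went in without touching. The collar looked about 5 mm off the fixture's centre, where 4 mm was stated. Both are close to the camera's 2 mm calibration error.
- **Other objects:** Nothing else had visibly moved in the last pictures, though the hammer, the oil bottle and the grease can were only partly in view or not shown.

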